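Tighten the water filter cap with the torque key

ROBOT

A 6-joint arm with a two-finger parallel gripper is mounted at the origin on a cart in front of the work surface, level with it; the furniture and walls round the work are solid. World frame = base frame: x ahead of the robot, y to its left, z up, the work surface at z = 0. Lengths are in m, angles in rad, forces in N, time in s.
With the tool pointing down it reaches from about 0.35 to 0.975 m from the base axis. Payload 4.9 kg.
Tool frame: the origin (TCP) lies midway between the tips of the shut fingers; the grasp point (between the pads) lies 19 mm behind it; x points along the fingers, z is the direction in which the jaws open and shut, and the axes are right-handed (so a half turn about x gives the same grasp; the last joint's range is limited). The gripper opens to 85 mm and grips with 20 to 120 N. Pads are 22 mm wide; open, the fingers measure 114 mm over their backs; the gripper's body (76 mm by 85 mm) begins 54 mm behind the grasp point. The pads swing forward as they close: fully open they stand 13 mm farther back than shut.
Start: joints at [1.052, 0.053, 1.613, -0, 1.476, -0.119], TCP at [0.243, 0.576, 0.231] pointing down, gripper open.
Joint ranges: [-3.01, 3.01], [-1.01, 2.22], [0.06, 2.58], [-1.02, 4.17], [0.09, 2.62], [-3.14, 3.14]. Speed limits (rad/s): [2.57, 2.57, 3.14, 3.14, 3.14, 3.14].

INTERFACE

Orientations are given as a unit quaternion [w, x, y, z].
In Python, from plant import state, cams, workorder, nets gives the robot as it stands.
- The arm moves only by the tool play_rows, never from a script. Its argument "motion" is a list of rows, each a list of 3 entries, a list of its own where there are three numbers: the closure, from -1 (fully open) to 1 (shut), then the shift along the world's x, y, z in m, then the turn about the world's z in rad. A call has 1 to 5 rows; each row is the pose to reach, as a shift and turn from the pose commanded when the call began; what a row does not reach only later rows make up. A row lasts 1/10 s, in which the tool goes at most 50 mm and 8.59 degrees, less where a joint would pass 70% of its speed; a pose out of reach is approached as far as the arm can. A call with a gripper value outside its range is refused whole. The fingers move at their own pace and stop on an object; the grip force is fixed at half the most. Time passes only in rows, so rows that repeat a pose let the fingers close. It gives the time, the measured TCP pose, the force and the opening at its end, in the units of the state.
- state(): the state, without advancing time (a new reading comes with each control period).
- cams.grab_frame(name): name is "scene" or "top" or "wrist"; returns (picture, depth): 400x640x3 uint8, red, green, blue; 400x640 float32, m along the optical axis (not along the pixel's ray), 0 where there is no reading.
- cams.camera_info(name): a dict with "K" (3x3 intrinsics, pixels), "rvec" (rotation vector, rad) and "tvec" (3), from world to camera coordinates, as OpenCV has them. Camera axes: x right, y down, z forward; pixel columns grow to the right and rows downward; lengths in m; the calibration is good to about 2 mm. A picture is of the moment at which its call begins: read the wrist's pose just before it. camera_info takes no time and is no camera call; for the wrist camera it gives the pose at the moment of the call.
- workorder.job_done(): hands the job in, once; it reports no verdict.
Trained networks look in the newest picture that a camera, given by its name, has taken for a name from the list of things; names that differ only in an ending like _2 or _b are one class to them, and where a whole thing is asked for, a point or a joint stands for the part that bears it (a point fixed in the world has none). Each returns a list of dicts, best first, with "score" (0 to 1); they miss things now and then, are a little off and sometimes report something else, mostly with a low value. They report only what shows in the picture. A call takes as long as a camera call. They do not tell look-alikes from the thing itself.
- nets.recognise(camera, target): "at" ([x, y, z] in m, in world coordinates, good to about 4 mm: the middle of the surface that is visible of it).
- nets.landmark_of(camera, target): "at" ([x, y, z] in m, in world coordinates, good to about 4 mm: a listed point, or the origin of a listed thing).
The state is a dict: "time": time; "joint_pos": joint angles; "joint_vel": joint speeds; "joint_efforts": joint torques, N m; "tool_pos": TCP position; "tool_rot": TCP orientation; "contact_force": force on the tool from outside, world axes, zero at the start; "ft_torque": the same for the moment, N m; "gripper_width": opening from 0.0 (shut) to 1.0 (fully open).
Only numpy, scipy, OpenCV 4.12 (cv2) and the standard library are available. Lean on these libraries where they do the work, as an engineer would, in place of code of your own. Each camera call takes 0.05 s, during which the arm holds its last target.

TASK

The cap of the white water filter is still loose. Fit the T-handled key over the bar on the cap and turn it gently clockwise until its handle has slipped some 10 to 20 degrees on its socket, and stop there: more than 25 degrees is too much. Then lift the key off and stand it upright on its round cork rest again, leaving everything else where it is.

Things in the scene. Friction and masses are not known exactly. Their poses are not given: they have to be found in the camera images.
- water_filter: White plastic filter housing, fixed to the worktop, round, 110 mm in diameter, collar rim 120 mm above the worktop, two short pipe stubs at its sides. Origin: centre of its underside, z up. In its collar sits a grey cap whose flat top is 128 mm above the worktop.
- drive_top (a point): Centre of the top of the drive bar on the cap, 142 mm above the worktop; turns with the cap. The upright bar is 40 mm long along this point's x, 10 mm thick along y, and stands 14 mm above the cap. The cap turns easily (0.05 N m) clockwise seen from above until it meets its seat, 0.2 to 1.2 rad from the start; the seat is elsewhere every time and cannot be seen, only felt.
- lid_key: Torque key, 200 g, 78 mm tall, standing upright on the cork rest. This is its lower part, a steel socket block 64 x 34 x 30 mm (long along x), with a pocket in its underside 44 x 14 mm, 17 mm deep, long along x, so that it fits over the drive bar either way round. Fully on, the block's underside lies on the cap, 14 mm below drive_top. Origin: centre of the underside, z up.
- key_grip (a point): Middle of the key's black T handle, 65 mm above the underside of the socket block, on the key's turning axis. The handle bar is 90 mm long along this point's x, 14 mm wide along y, 26 mm tall (13 mm above and below this point), with 14 mm of clear space under it. It turns with the handle.
- key_handle (a joint): Slip of the key's clutch, rad: turn of the handle clockwise (from above) relative to the socket block; 0 at the start, bar and block then parallel. The clutch holds until the cap is at its seat, then slips at 0.30 N m (0.15 to 0.3 is felt when held still between small steps) and stays where it has slipped to.
- key_rest: Flat round cork rest, 110 mm in diameter and 6 mm thick, fixed to the worktop. Origin: centre of its underside.
- mill_1: Bystander: small grey-topped glass salt shaker, 44 mm across, 90 mm tall. Origin: centre of its underside.
- tub_1: Bystander: yoghurt pot, 72 mm across, 71 mm tall. Origin: centre of its underside.
- mug_1: Bystander: white mug with a band, 83 x 117 x 94 mm. Origin: centre of its underside.
Things that resemble listed ones, but are neither listed nor needed, are in the scene too. Leave any pink look-alike of the lid_key alone. Several things have the shape of the key_rest; the one meant has the colours described above.

How it is judged:
On the way, in this order (a step that is already met when the one before it is completed fails the run):
1. the key sits fully on the cap's drive bar, its clutch not yet slipped (horizontal distance between lid_key and drive_top below 0.006 m and z of lid_key in the frame of drive_top below -0.01 m and angle between the x axis of lid_key and the x axis of drive_top, either way round below 0.3 rad and value of joint key_handle below 0.08 rad), for 0.1 s.
2. with the key on the drive bar, its clutch has slipped clockwise by at least 0.10 rad (horizontal distance between lid_key and drive_top below 0.008 m and z of lid_key in the frame of drive_top below -0.008 m and value of joint key_handle above 0.1 rad), for 0.1 s.
At the end, for the whole second after the job is handed in: The key's clutch has slipped clockwise by 0.09 to 0.47 rad, and the key stands upright (within 0.06 rad) and at rest on the cork rest, its axis within 40 mm of the rest's centre (value of joint key_handle between 0.09 and 0.47 rad and horizontal distance between lid_key and key_rest below 0.04 m and z of lid_key in the frame of key_rest between 0.003 and 0.009 m and angle between lid_key's own z axis and vertical below 0.06 rad and linear speed of lid_key below 0.02 m/s); the robot touches nothing.
It fails at once if the clutch is slipped clockwise by more than 0.47 rad (27 degrees) (value of joint key_handle above 0.47 rad).
It fails at once if the key is forced against the filter with more than 25 N (contact force between lid_key and water_filter above 25 N).
It fails at once if the salt shaker, the yoghurt pot or the mug is moved more than 30 mm (distance of any of mill_1, tub_1, mug_1 from where it was at the start of the episode above 0.03 m).
It also fails if it takes over 69 s, if anything falls off the work surface, if the arm or the gripper's body presses on something with over 40 N, if the wrist force passes 120 N, or if a joint passes its speed limit or range.

## Working session

There is one attempt and no reset: what is moved stays moved. The work goes in short steps, Python scripts to look and compute and a tool call to move; the robot and the scene stay as the last step left them, time stands still between calls to the robot, and variables do not carry over. Pictures are saved under pics/ and viewed, and the job is handed in when it is done.

Besides the shell and the picture viewer there is one more tool, called as name(argument=value, ...) on one line, values as JSON. play_rows: Moves the arm, as the interface text tells. Its arguments: {"type":"object","properties":{"motion":{"type":"array","items":{"type":"array"}}},"required":["motion"]}

```bash
ls; mkdir -p pics; python3 - <<'E'
from plant import state,cams,workorder,nets
import cv2
print(state())
for c in ("scene","top"):
    p,d=cams.grab_frame(c); cv2.imwrite(f"pics/{c}0.png",p[:,:,::-1])
    for t in ("lid_key","key_grip","key_rest","drive_top","water_filter"):
        for r in nets.landmark_of(c,t)[:4]: print(c,t,[round(v,3) for v in r["at"]],round(r["score"],2))
E
```

```text
pics
{'time': 0.0, 'joint_pos': array([ 1.05199101e+00,  5.33534782e-02,  1.61430068e+00, -2.63245513e-05,
        1.47600272e+00, -1.19015455e-01]), 'joint_vel': array([ 8.35263259e-04,  4.51785045e-04, -1.23300383e-04, -6.78638067e-04,
       -6.18219544e-04, -7.32545636e-06]), 'joint_efforts': array([-3.79379399e-04, -3.93690491e+01, -3.70174956e+01, -6.42017562e-05,
        7.05795974e-03, -7.86614976e-06]), 'tool_pos': array([0.24296743, 0.57515895, 0.23006113]), 'tool_rot': array([ 0.58867843, -0.39109759,  0.58997376,  0.39042457]), 'contact_force': array([ 0.14633291, -0.51564647,  0.44023094]), 'ft_torque': array([-0.01940925,  0.03040893,  0.0229148 ]), 'gripper_width': 0.9970990901333868}
scene lid_key [0.484, 0.158, 0.002] 0.8
scene lid_key [0.475, 0.303, 0.001] 0.68
scene key_grip [0.482, 0.158, 0.073] 0.5
scene key_grip [0.475, 0.296, 0.063] 0.5
scene key_rest [0.522, -0.301, 0.003] 0.97
scene key_rest [0.491, 0.167, -0.0] 0.65
scene drive_top [0.496, -0.144, 0.141] 0.64
scene water_filter [0.495, -0.143, -0.001] 0.83
top lid_key [0.476, 0.303, -0.004] 0.83
top lid_key [0.481, 0.158, 0.001] 0.53
top lid_key [0.493, 0.163, 0.001] 0.49
top key_grip [0.485, 0.156, 0.07] 0.7
top key_grip [0.476, 0.309, 0.066] 0.48
top key_rest [0.52, -0.304, 0.001] 0.93
top key_rest [0.494, 0.162, 0.0] 0.9
top drive_top [0.501, -0.144, 0.145] 0.73
top water_filter [0.497, -0.146, -0.004] 0.63
```

View pics/scene0.png

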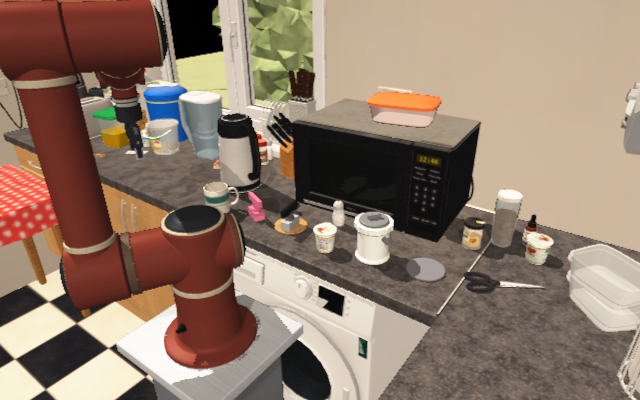

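View pics/top0.png

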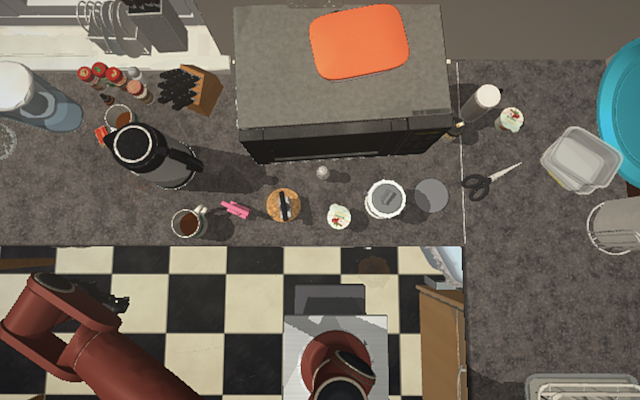

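```bash
cat > h.py <<'E'
import numpy as np,cv2
from plant import state,cams,nets
def cloud(c):
    p,d=cams.grab_frame(c); i=cams.camera_info(c); K=np.array(i["K"]);R=cv2.Rodrigues(np.array(i["rvec"],float))[0];t=np.array(i["tvec"],float).ravel()
    v,u=np.indices(d.shape); X=np.stack([(u-K[0,2])/K[0,0]*d,(v-K[1,2])/K[1,1]*d,d],-1)
    W=(X-t)@R; W[d==0]=np.nan
    return p,d,W
def rect(W,c,r,z0,z1):
    m=(np.hypot(W[...,0]-c[0],W[...,1]-c[1])<r)&(W[...,2]>z0)&(W[...,2]<z1)
    P=W[m]
    if len(P)<5: return None
    (cx,cy),(w,h),a=cv2.minAreaRect((P[:,:2]*1000).astype(np.float32))
    q=P[:,:2]-P[:,:2].mean(0); u,s,vt=np.linalg.svd(q,full_matrices=False)
    return dict(n=len(P),c=(round(cx/1000,4),round(cy/1000,4)),wh=(round(w,1),round(h,1)),a=round(a,1),pca=round(np.degrees(np.arctan2(vt[0,1],vt[0,0]))%180,1),mean=P.mean(0).round(4))
def tool():
    s=state();w,x,y,z=s["tool_rot"]
    from scipy.spatial.transform import Rotation as Ro
    M=Ro.from_quat([x,y,z,w]).as_matrix()
    return s,M
E
python3 - <<'E'
from h import *
s,M=tool(); print(M.round(3), 'jaw yaw',np.degrees(np.arctan2(M[1,2],M[0,2])))
for c in("top","scene"):
    p,d,W=cloud(c)
    if c=="top": cv2.imwrite("pics/topz.png",cv2.resize(p[160:240,160:460,::-1],(800,213),interpolation=cv2.INTER_CUBIC))
    print(c,'grip',rect(W,(0.484,0.158),.07,.055,.1)); print('bar',rect(W,(0.498,-.144),.04,.134,.16))
    m=(W[...,2]>.1)&(abs(W[...,1]-.16)<.1)&(W[...,0]>.5)&(W[...,0]<.9); print('microwave',np.nanmin(W[m],0) if m.any() else None, np.nanmax(W[m],0) if m.any() else None)
    for t in("mill_1","tub_1","mug_1"):
        print(t,[(np.round(r["at"],3),round(r["score"],2)) for r in nets.landmark_of(c,t)[:2]])
print(cams.camera_info("wrist"))
E
```

```text
[[ 0.    -0.921  0.389]
 [ 0.     0.389  0.921]
 [-1.     0.     0.   ]] jaw yaw 67.09418953502387
top grip {'n': 160, 'c': (0.4801, 0.1567), 'wh': (87.9, 18.7), 'a': 6.0, 'pca': np.float64(9.4), 'mean': array([0.4797, 0.1557, 0.0814])}
bar {'n': 57, 'c': (0.5071, -0.1431), 'wh': (47.3, 38.6), 'a': 24.0, 'pca': np.float64(147.1), 'mean': array([ 0.4993, -0.1452,  0.141 ])}
microwave [0.61746948 0.06001695 0.10008635] [0.89997704 0.2599935  0.38746621]
mill_1 [(array([ 0.592,  0.038, -0.002]), 0.5)]
tub_1 [(array([ 0.45 , -0.008,  0.002]), 0.64)]
mug_1 [(array([0.44 , 0.431, 0.004]), 0.56)]
scene grip {'n': 166, 'c': (0.4779, 0.1546), 'wh': (93.0, 20.5), 'a': 11.9, 'pca': np.float64(7.8), 'mean': array([0.4723, 0.1514, 0.0735])}
bar {'n': 51, 'c': (0.4954, -0.1476), 'wh': (15.0, 41.5), 'a': 51.9, 'pca': np.float64(141.3), 'mean': array([ 0.4957, -0.1478,  0.1389])}
microwave [0.61276515 0.06001816 0.10006531] [0.89989967 0.25982727 0.38308707]
mill_1 [(array([ 0.59 ,  0.039, -0.001]), 0.61)]
tub_1 [(array([ 0.446, -0.008,  0.003]), 0.58)]
mug_1 [(array([ 0.444,  0.441, -0.001]), 0.88)]
{'K': array([[278.01201867,   0.        , 321.73993678],
       [  0.        , 278.01201867, 200.36524467],
       [  0.        ,   0.        ,   1.        ]]), 'rvec': array([-2.40423954, -1.59350765, -0.23827835]), 'tvec': array([-0.62522895, -0.03849104,  0.37917415])}
```

View pics/topz.png

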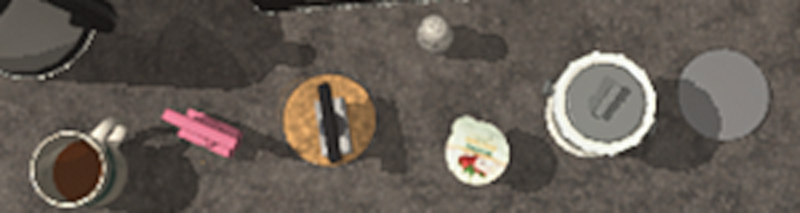

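play_rows(motion=[[-1,[0.02,-0.045,0.01],0.14],[-1,[0.04,-0.085,0.02],0.27],[-1,[0.06,-0.125,0.02],0.4],[-1,[0.08,-0.165,0.02],0.54],[-1,[0.1,-0.2,0.02],0.54]])

```text
time: 1.5
tool_pos: [0.3438, 0.374, 0.2516]
tool_rot: [-0.463, 0.534, -0.463, -0.534]
contact_force: [1.0, -0.0, 0.6]
gripper_width: 1.005
```

play_rows(motion=[[-1,[0.03,-0.04,0],0],[-1,[0.05,-0.08,0],0],[-1,[0.08,-0.12,0],0],[-1,[0.11,-0.16,0],0],[-1,[0.13,-0.2,0],0]])

```text
time: 2.0
tool_pos: [0.4745, 0.1737, 0.2516]
tool_rot: [-0.464, 0.534, -0.464, -0.533]
contact_force: [0.1, 0.8, 0.3]
gripper_width: 0.999
```

play_rows(motion=[[-1,[0.007,-0.018,0],0],[-1,[0.007,-0.018,0],0],[-1,[0.007,-0.018,0],0]])

```text
time: 2.3
tool_pos: [0.4802, 0.1577, 0.2513]
tool_rot: [0.464, -0.533, 0.464, 0.534]
contact_force: [0.4, 0.5, 0.8]
gripper_width: 1.005
```

```bash
python3 - <<'E'
from h import *
s,M=tool(); print(s["time"],s["tool_pos"],'jaw yaw',np.degrees(np.arctan2(M[1,2],M[0,2])),s["joint_pos"])
p,d,W=cloud("wrist"); cv2.imwrite("pics/w1.png",p[:,:,::-1])
i=cams.camera_info("wrist");R=cv2.Rodrigues(i["rvec"])[0];print('campos',-R.T@i["tvec"])
print('grip',rect(W,(0.48,0.157),.07,.075,.095))
for t in("lid_key","key_grip","key_rest"):
    print(t,[(np.round(r["at"],4),round(r["score"],2)) for r in nets.landmark_of("wrist",t)[:2]])
E
```

```text
2.3 [0.48020229 0.15773364 0.25131701] jaw yaw 97.98317918541267 [ 1.69728953e-01 -2.50165484e-01  1.86145208e+00  5.50103907e-04
  1.53037463e+00 -1.54042241e+00]
campos [0.40688451 0.14793647 0.39377624]
grip {'n': 913, 'c': (0.4813, 0.1576), 'wh': (89.3, 13.8), 'a': 8.3, 'pca': np.float64(9.3), 'mean': array([0.479 , 0.1575, 0.0835])}
lid_key [(array([0.4824, 0.1588, 0.0028]), 0.7), (array([0.4764, 0.3036, 0.0008]), 0.56)]
key_grip [(array([0.4824, 0.1631, 0.0735]), 0.8), (array([0.4748, 0.2995, 0.0663]), 0.78)]
key_rest [(array([ 0.494 ,  0.1679, -0.003 ]), 0.73), (array([ 5.906e-01,  3.760e-02, -4.000e-04]), 0.72)]
```

View pics/w1.png

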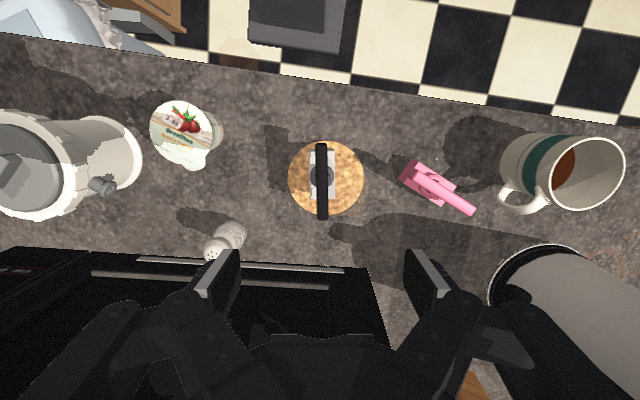

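play_rows(motion=[[-1,[0.001,0,-0.05],0],[-1,[0.001,0,-0.1],0],[-1,[0.001,0,-0.15],0],[-1,[0.001,0,-0.18],0],[-1,[0.001,0,-0.199],0]])

```text
time: 3.0
tool_pos: [0.4785, 0.1583, 0.0487]
tool_rot: [0.462, -0.533, 0.465, 0.535]
contact_force: [0.9, 0.3, 0.1]
gripper_width: 1.001
```

play_rows(motion=[[-1,[0,0,0],0],[0.2,[0,0,0],0],[1,[0,0,0],0],[1,[0,0,0],0],[1,[0,0,0],0]])

```text
time: 3.5
tool_pos: [0.4822, 0.1579, 0.0537]
tool_rot: [-0.464, 0.534, -0.463, -0.533]
contact_force: [0.8, 0.1, 0.0]
gripper_width: 0.334
```

play_rows(motion=[[1,[0,0,0],0],[1,[0,0,0],0],[1,[0,0,0],0]])

```text
time: 3.8
tool_pos: [0.482, 0.1578, 0.0533]
tool_rot: [-0.464, 0.534, -0.463, -0.533]
contact_force: [-1.2, -0.1, 6.8]
gripper_width: 0.157
```

```bash
python3 - <<'E'
from h import *
s,M=tool(); print(s)
p,d,W=cloud("wrist"); cv2.imwrite("pics/w2.png",p[:,:,::-1])
E
```

```text
{'time': 3.8, 'joint_pos': array([ 1.69602646e-01, -4.63924813e-02,  2.02762881e+00,  8.00443422e-06,
        1.15885492e+00, -1.54140889e+00]), 'joint_vel': array([-1.21434624e-03,  7.30461967e-04,  1.50177060e-03, -2.21731432e-04,
        9.32238986e-05,  2.81788701e-04]), 'joint_efforts': array([-1.32514508e-01, -2.76139247e+01, -2.99304038e+01, -2.76382378e-02,
       -2.66011851e-01,  8.32675985e-03]), 'tool_pos': array([0.48198131, 0.15782044, 0.05333194]), 'tool_rot': array([-0.46415979,  0.53413014, -0.46333494, -0.53346173]), 'contact_force': array([-1.21594172, -0.13802876,  6.79247812]), 'ft_torque': array([ 0.02911795,  0.13666711, -0.02599872]), 'gripper_width': 0.15693014048213527}
```

View pics/w2.png

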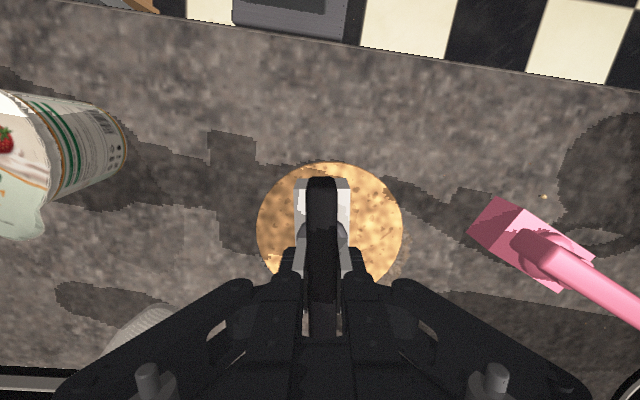

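play_rows(motion=[[1,[0,0,0.01],0],[1,[0,0,0.03],0],[1,[0,0,0.07],0],[1,[0,0,0.12],0],[1,[0,0,0.17],0]])

```text
time: 4.35
tool_pos: [0.48, 0.1574, 0.2229]
tool_rot: [0.463, -0.533, 0.465, 0.534]
contact_force: [0.8, 0.8, -2.1]
gripper_width: 0.155
```

play_rows(motion=[[1,[0,-0.03,0.03],-0.14],[1,[0,-0.06,0.05],-0.28],[1,[0,-0.1,0.05],-0.42],[1,[0,-0.13,0.05],-0.56],[1,[0,-0.15,0.05],-0.66]])

```text
time: 4.85
tool_pos: [0.4806, 0.0059, 0.2721]
tool_rot: [0.613, -0.353, 0.613, 0.353]
contact_force: [0.1, 0.0, -2.1]
gripper_width: 0.154
```

play_rows(motion=[[1,[-0.01,-0.02,0],-0.1],[1,[-0.01,-0.02,0],-0.14],[1,[-0.01,-0.02,0],-0.14],[1,[-0.01,-0.02,0],-0.14]])

```text
time: 5.25
tool_pos: [0.471, -0.0122, 0.2719]
tool_rot: [0.635, -0.311, 0.635, 0.312]
contact_force: [0.6, 0.3, -2.6]
gripper_width: 0.15
```

```bash
python3 - <<'E'
from h import *
s,M=tool(); print(s["time"],s["tool_pos"],s["contact_force"],s["gripper_width"],'jaw yaw',np.degrees(np.arctan2(M[1,2],M[0,2])))
p,d,W=cloud("wrist"); cv2.imwrite("pics/w3.png",p[:,:,::-1]); np.save("W3.npy",W)
print('bar',rect(W,(0.498,-.145),.035,.136,.15))
for t in("drive_top","water_filter","key_rest"):
    print(t,[(np.round(r["at"],4),round(r["score"],2)) for r in nets.landmark_of("wrist",t)[:2]])
E
```

```text
5.25 [ 0.4709647  -0.01216858  0.27194149] [ 0.58457554  0.317256   -2.63830418] 0.14973037916903056 jaw yaw 52.248551684590325
bar {'n': 152, 'c': (0.4919, -0.1394), 'wh': (9.9, 21.6), 'a': 53.8, 'pca': np.float64(150.2), 'mean': array([ 0.4897, -0.1368,  0.1412])}
drive_top [(array([ 0.4959, -0.1483,  0.1414]), 0.95)]
water_filter [(array([ 4.985e-01, -1.432e-01,  1.000e-04]), 0.69), (array([0.5925, 0.0364, 0.0016]), 0.51)]
key_rest [(array([ 0.4953,  0.1681, -0.0041]), 0.97), (array([ 0.5207, -0.3037, -0.0043]), 0.97)]
```

View pics/w3.png

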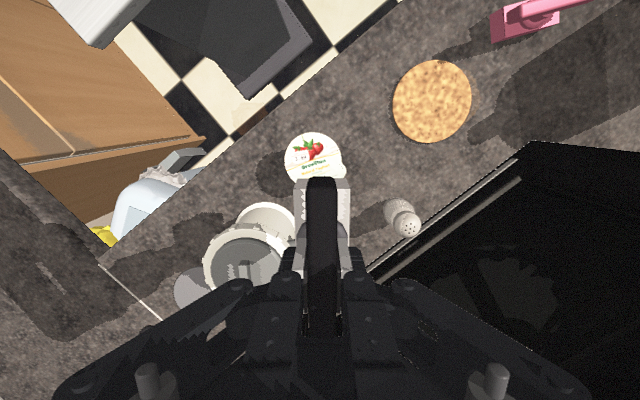

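play_rows(motion=[[1,[0.01,-0.05,0.01],0],[1,[0.015,-0.1,0.01],0],[1,[0.02,-0.15,0.01],0],[1,[0.02,-0.2,0.01],0],[1,[0.02,-0.245,0.01],0]])

```text
time: 5.95
tool_pos: [0.4913, -0.2591, 0.2822]
tool_rot: [0.635, -0.311, 0.635, 0.311]
contact_force: [0.9, 0.6, -0.7]
gripper_width: 0.155
```

play_rows(motion=[[1,[0,0,0],0],[1,[0,0,0],0]])

```text
time: 6.15
tool_pos: [0.4911, -0.2579, 0.2818]
tool_rot: [0.635, -0.31, 0.635, 0.311]
contact_force: [-0.0, 0.4, -1.6]
gripper_width: 0.156
```

```bash
python3 - <<'E'
from h import *
W=np.load("W3.npy"); p=cv2.imread("pics/w3.png"); hsv=cv2.cvtColor(p,cv2.COLOR_BGR2HSV)
m=(np.hypot(W[...,0]-.495,W[...,1]-.165)<.08)&(W[...,2]>.003)&(W[...,2]<.012)&(hsv[...,1]>80)
P=W[m][:,:2]; (c,r)=cv2.minEnclosingCircle((P*1000).astype(np.float32)); print('rest',c,r,P.mean(0),len(P))
s,M=tool(); print(s["time"],s["tool_pos"],s["contact_force"],'jaw yaw',np.degrees(np.arctan2(M[1,2],M[0,2])))
p,d,W=cloud("wrist"); cv2.imwrite("pics/w4.png",p[:,:,::-1]); np.save("W4.npy",W)
print('bar',rect(W,(0.498,-.145),.035,.136,.15))
for t in("drive_top","water_filter"):
    print(t,[(np.round(r["at"],4),round(r["score"],2)) for r in nets.landmark_of("wrist",t)[:2]])
E
```

```text
rest (492.50384521484375, 164.1238250732422) 54.9193000793457 [0.49103912 0.16461099] 5133
6.15 [ 0.49114787 -0.25788179  0.2818373 ] [-0.04683424  0.39694962 -1.63744308] jaw yaw 52.11674536700469
bar {'n': 478, 'c': (0.4994, -0.145), 'wh': (10.4, 39.6), 'a': 53.9, 'pca': np.float64(143.5), 'mean': array([ 0.4986, -0.1451,  0.1415])}
drive_top [(array([ 0.4991, -0.1492,  0.1444]), 0.58)]
water_filter [(array([ 0.4943, -0.1426,  0.0026]), 0.83)]
```

View pics/w4.png

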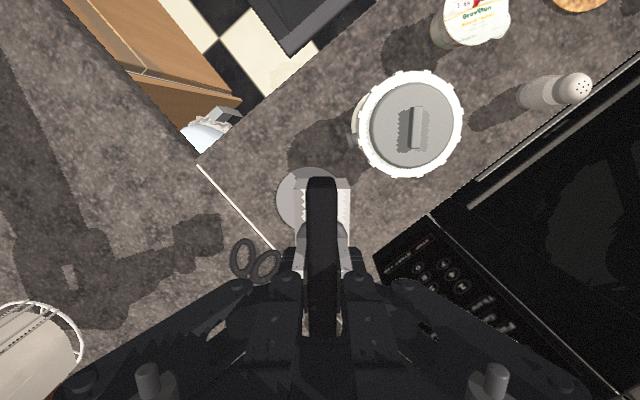

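```bash
python3 - <<'E'
from h import *
W=np.load("W4.npy"); s,M=tool(); p=cv2.imread("pics/w4.png")
T=(W-s["tool_pos"])@M   # tool coords x along fingers(down), y, z jaw
for y in range(175,260,8):
    row=[(u,T[y,u].round(4)*1000) for u in range(290,360,6)]
    print(y,[(u,[int(v) if v==v else None for v in t]) for u,t in row])
m=(T[...,0]<.1)&(T[...,0]>-.08)&(abs(T[...,2])<.04)
print()
v,u=np.where(m); 
h=(abs(T[...,0]+.032)<.004)&(abs(T[...,2])<.012); P=T[h]; print('handle top',P.min(0),P.max(0),np.percentile(P,[2,98],axis=0))
b=(abs(T[...,0]-.017)<.005)&(abs(T[...,2])<.03)&(abs(T[...,1])<.05); P=T[b]; print('block top',np.percentile(P,[0,2,50,98,100],axis=0).round(4),len(P))
E
```

```text
175 [(290, [276, -13, -49]), (296, [275, -13, -39]), (302, [277, -13, -30]), (308, [277, -13, -21]), (314, [275, -13, -12]), (320, [277, -13, -3]), (326, [275, -13, 6]), (332, [276, -13, 15]), (338, [282, -15, 25]), (344, [279, -14, 34]), (350, [283, -15, 43]), (356, [282, -15, 52])]
183 [(290, [276, -26, -49]), (296, [32, 32, -16]), (302, [31, 32, -12]), (308, [-18, 44, -6]), (314, [-23, 45, -3]), (320, [-22, 45, -1]), (326, [-22, 45, 1]), (332, [-21, 44, 4]), (338, [30, 32, 10]), (344, [32, 31, 14]), (350, [281, -27, 43]), (356, [281, -27, 53])]
191 [(290, [275, -38, -49]), (296, [18, 30, -15]), (302, [17, 30, -12]), (308, [-29, 43, -6]), (314, [-29, 43, -3]), (320, [-30, 43, -1]), (326, [-30, 43, 1]), (332, [-29, 43, 4]), (338, [17, 30, 9]), (344, [18, 30, 13]), (350, [281, -40, 44]), (356, [281, -40, 53])]
199 [(290, [277, -52, -50]), (296, [17, 25, -15]), (302, [17, 25, -12]), (308, [-29, 39, -6]), (314, [-30, 40, -3]), (320, [-30, 40, -1]), (326, [-30, 39, 1]), (332, [-31, 40, 4]), (338, [18, 25, 9]), (344, [17, 25, 13]), (350, [283, -54, 44]), (356, [281, -53, 54])]
207 [(290,
[... 1471 characters left out ...]
 [-30, 17, 1]), (332, [-28, 17, 4]), (338, [-15, 10, 7]), (344, [-14, 9, 10]), (350, [-6, 5, 14]), (356, [-6, 6, 18])]
255 [(290, [-13, 5, -16]), (296, [-22, 9, -12]), (302, [-24, 10, -9]), (308, [-30, 13, -6]), (314, [-31, 14, -3]), (320, [-30, 14, -1]), (326, [-30, 13, 1]), (332, [-30, 13, 4]), (338, [-23, 10, 7]), (344, [-23, 10, 10]), (350, [-15, 5, 13]), (356, [-16, 6, 16])]

handle top [-0.03599898 -0.03267857 -0.01193204] [-0.0280046   0.04528324  0.0119786 ] [[-0.03435661 -0.02995614 -0.00770534]
 [-0.02833402  0.04358399  0.00773807]]
block top [[ 0.012  -0.0054 -0.0178]
 [ 0.0127 -0.0002 -0.0174]
 [ 0.0176  0.0194  0.0089]
 [ 0.0199  0.0321  0.0161]
 [ 0.0219  0.0325  0.0164]] 1065
```

play_rows(motion=[[1,[0.003,0.04,0],0.03],[1,[0.006,0.08,0],0.03],[1,[0.0085,0.113,0],0.03],[1,[0.0085,0.113,-0.03],0.03],[1,[0.0085,0.113,-0.07],0.03]])

```text
time: 6.8
tool_pos: [0.5018, -0.1424, 0.2152]
tool_rot: [0.631, -0.324, 0.628, 0.32]
contact_force: [0.5, -0.4, -3.0]
gripper_width: 0.153
```

play_rows(motion=[[1,[0,0,0],0],[1,[0,0,0],0],[1,[0,0,0],0]])

```text
time: 7.1
tool_pos: [0.5009, -0.1444, 0.215]
tool_rot: [0.631, -0.322, 0.629, 0.32]
contact_force: [0.2, -0.1, -0.6]
gripper_width: 0.15
```

```bash
python3 - <<'E'
from h import *
s,M=tool(); print(s["time"],s["tool_pos"],s["contact_force"],s["ft_torque"],'jaw yaw',np.degrees(np.arctan2(M[1,2],M[0,2])),np.degrees(np.arccos(-M[2,0])))
print(s["joint_pos"])
p,d,W=cloud("wrist"); cv2.imwrite("pics/w5.png",p[:,:,::-1])
p,d,W=cloud("scene"); cv2.imwrite("pics/s5.png",cv2.resize(p[150:290,300:460,::-1],(800,700))[:600])
E
```

```text
7.1 [ 0.50093655 -0.14442668  0.21498941] [ 0.15211955 -0.08292408 -0.61761577] [-0.00544893 -0.04645033  0.00518799] jaw yaw 53.95235794943731 0.22095274605910464
[-4.23535119e-01 -1.90453123e-01  1.87146325e+00  4.46709612e-05
  1.45672643e+00 -1.36518484e+00]
```

View pics/w5.png

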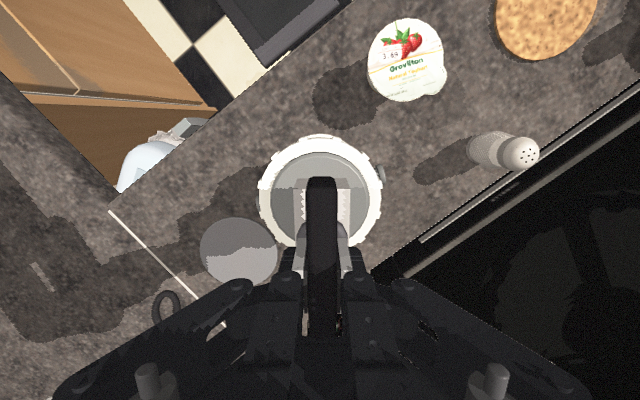

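View pics/s5.png

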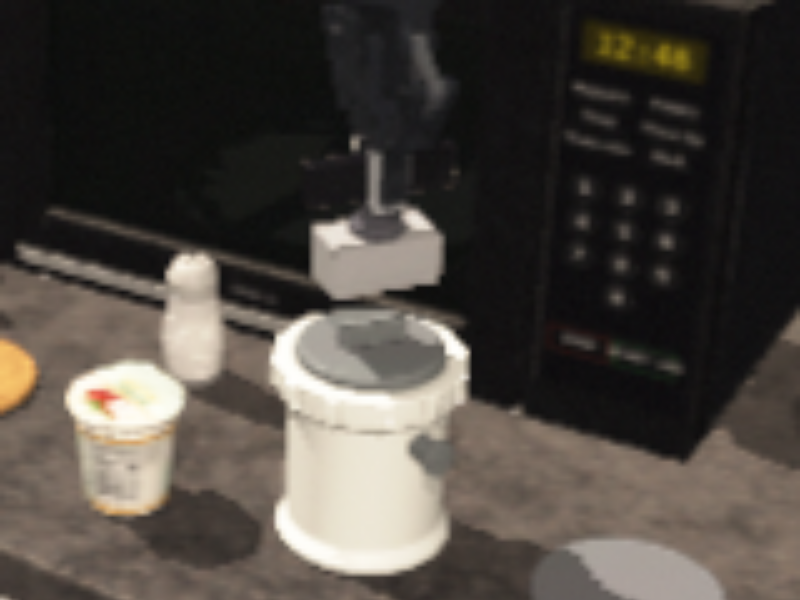

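play_rows(motion=[[1,[-0.001,0,-0.01],0],[1,[-0.001,0,-0.018],0],[1,[-0.001,0,-0.022],0],[1,[-0.001,0,-0.025],0],[1,[-0.001,0,-0.028],0]])

```text
time: 7.7
tool_pos: [0.4986, -0.1443, 0.1838]
tool_rot: [0.63, -0.32, 0.63, 0.321]
contact_force: [-0.3, 0.1, -2.4]
gripper_width: 0.155
```

play_rows(motion=[[1,[0,0,0],0],[1,[0,0,-0.001],0]])

```text
time: 7.9
tool_pos: [0.4989, -0.1444, 0.1835]
tool_rot: [0.63, -0.321, 0.63, 0.32]
contact_force: [1.0, 0.7, -2.2]
gripper_width: 0.153
```

play_rows(motion=[[1,[0,0,-0.002],0],[1,[0,0,-0.003],0],[1,[0,0,-0.005],0],[1,[0,0,-0.006],0],[1,[0,0,-0.006],0]])

```text
time: 8.4
tool_pos: [0.4986, -0.1443, 0.177]
tool_rot: [0.63, -0.32, 0.63, 0.321]
contact_force: [0.0, 0.0, -1.7]
gripper_width: 0.154
```

play_rows(motion=[[1,[0,0,-0.001],0],[1,[0,0,-0.001],0]])

```text
time: 8.6
tool_pos: [0.4987, -0.1443, 0.1762]
tool_rot: [0.63, -0.321, 0.63, 0.321]
contact_force: [-0.6, -0.2, -2.1]
gripper_width: 0.152
```

play_rows(motion=[[1,[0,0,-0.0005],0],[1,[0,0,-0.001],0]])

```text
time: 8.8
tool_pos: [0.4988, -0.1443, 0.1754]
tool_rot: [0.63, -0.321, 0.63, 0.321]
contact_force: [0.3, -0.5, -0.3]
gripper_width: 0.154
```

```bash
cat > st.py <<'E'
from h import *
s,M=tool(); print(round(s["time"],2),s["tool_pos"].round(4),'F',s["contact_force"].round(2),'T',s["ft_torque"].round(3),'yaw',np.degrees(np.arctan2(M[1,2],M[0,2])).round(2),'j6',s["joint_pos"][5].round(3),'e6',s["joint_efforts"][5].round(3))
E
python3 st.py
```

```text
8.8 [ 0.4988 -0.1443  0.1754] F [ 0.32 -0.51 -0.33] T [-0.041  0.003  0.023] yaw 53.91 j6 -1.366 e6 0.0
```

play_rows(motion=[[1,[0,0,0],-0.03],[1,[0,0,0],-0.06],[1,[0,0,0],-0.09],[1,[0,0,0],-0.12],[1,[0,0,0],-0.12]])

```text
time: 9.3
tool_pos: [0.4987, -0.1447, 0.1754]
tool_rot: [0.648, -0.282, 0.649, 0.282]
contact_force: [-0.2, -2.2, -0.9]
gripper_width: 0.151
```

```bash
python3 st.py
```

```text
9.3 [ 0.4987 -0.1447  0.1754] F [-0.24 -2.18 -0.9 ] T [-0.419  0.128  0.053] yaw 46.98 j6 -1.245 e6 0.167
```

play_rows(motion=[[1,[0,0,0],-0.03],[1,[0,0,0],-0.06],[1,[0,0,0],-0.09],[1,[0,0,0],-0.1],[1,[0,0,0],-0.1]])

```text
time: 9.8
tool_pos: [0.4988, -0.1445, 0.1754]
tool_rot: [0.662, -0.249, 0.662, 0.249]
contact_force: [-0.9, -2.9, -1.5]
gripper_width: 0.149
```

```bash
python3 st.py
```

```text
9.8 [ 0.4988 -0.1445  0.1754] F [-0.9  -2.88 -1.55] T [-0.639  0.26   0.098] yaw 41.29 j6 -1.146 e6 0.104
```

play_rows(motion=[[1,[0,0,0],-0.03],[1,[0,0,0],-0.06],[1,[0,0,0],-0.06]])

```text
time: 10.1
tool_pos: [0.4988, -0.1443, 0.1753]
tool_rot: [0.669, -0.229, 0.669, 0.229]
contact_force: [-1.0, -2.7, -0.3]
gripper_width: 0.155
```

```bash
python3 st.py
```

```text
10.1 [ 0.4988 -0.1443  0.1753] F [-1.03 -2.65 -0.35] T [-0.625  0.22   0.06 ] yaw 37.82 j6 -1.085 e6 0.175
```

play_rows(motion=[[1,[0,0,0],-0.03],[1,[0,0,0],-0.06],[1,[0,0,0],-0.08],[1,[0,0,0],-0.08]])

```text
time: 10.5
tool_pos: [0.4988, -0.1442, 0.1753]
tool_rot: [0.678, -0.202, 0.677, 0.202]
contact_force: [-1.3, -2.6, -1.0]
gripper_width: 0.153
```

```bash
python3 st.py
```

```text
10.5 [ 0.4988 -0.1442  0.1753] F [-1.27 -2.55 -1.04] T [-0.553  0.181  0.05 ] yaw 33.25 j6 -1.005 e6 0.126
```

play_rows(motion=[[1,[0,0,0],-0.03],[1,[0,0,0],-0.06],[1,[0,0,0],-0.08],[1,[0,0,0],-0.08]])

```text
time: 10.9
tool_pos: [0.4988, -0.1442, 0.1753]
tool_rot: [0.685, -0.175, 0.685, 0.175]
contact_force: [-0.2, -0.9, -1.1]
gripper_width: 0.155
```

```bash
python3 st.py
```

```text
10.9 [ 0.4988 -0.1442  0.1753] F [-0.18 -0.87 -1.07] T [-0.403  0.147 -0.015] yaw 28.67 j6 -0.925 e6 0.111
```

play_rows(motion=[[1,[0,0,0],-0.03],[1,[0,0,0],-0.06],[1,[0,0,0],-0.08],[1,[0,0,0],-0.08]])

```text
time: 11.3
tool_pos: [0.4988, -0.1442, 0.1754]
tool_rot: [0.692, -0.147, 0.691, 0.148]
contact_force: [-0.2, -1.5, -0.5]
gripper_width: 0.158
```

```bash
python3 st.py
```

```text
11.3 [ 0.4988 -0.1442  0.1754] F [-0.16 -1.54 -0.46] T [-0.345  0.094 -0.025] yaw 24.08 j6 -0.845 e6 0.088
```

play_rows(motion=[[1,[0,0,0],-0.03],[1,[0,0,0],-0.06],[1,[0,0,0],-0.08],[1,[0,0,0],-0.08]])

```text
time: 11.7
tool_pos: [0.4988, -0.1442, 0.1753]
tool_rot: [0.697, -0.12, 0.697, 0.12]
contact_force: [-1.2, -0.5, 0.4]
gripper_width: 0.15
```

```bash
python3 st.py;  python3 - <<'E'
from h import *
p,d,W=cloud("wrist"); cv2.imwrite("pics/w6.png",p[:,:,::-1])
s,M=tool();T=(W-s["tool_pos"])@M
b=(abs(T[...,0]-.017)<.003)&(abs(T[...,2])<.03)&(abs(T[...,1])<.05); P=T[b]
print(np.percentile(P,[0,2,50,98,100],axis=0).round(4),len(P))
P=P[P[:,1]>.008]; print(cv2.minAreaRect((P[:,1:]*1000).astype(np.float32)))
E
python3 st.py
```

```text
11.7 [ 0.4988 -0.1442  0.1753] F [-1.24 -0.47  0.45] T [-0.237  0.002 -0.035] yaw 19.5 j6 -0.765 e6 0.083
[[ 0.014  -0.0053 -0.0168]
 [ 0.016   0.001  -0.0165]
 [ 0.0175  0.0206  0.0099]
 [ 0.0189  0.0326  0.0171]
 [ 0.0199  0.033   0.0173]] 1006
((20.424190521240234, 0.2686920166015625), (34.05788040161133, 24.93064308166504), 89.53960418701172)
11.75 [ 0.4988 -0.1442  0.1753] F [ 0.4  -1.25 -0.79] T [-0.235 -0.048 -0.038] yaw 19.53 j6 -0.766 e6 0.016
```

View pics/w6.png

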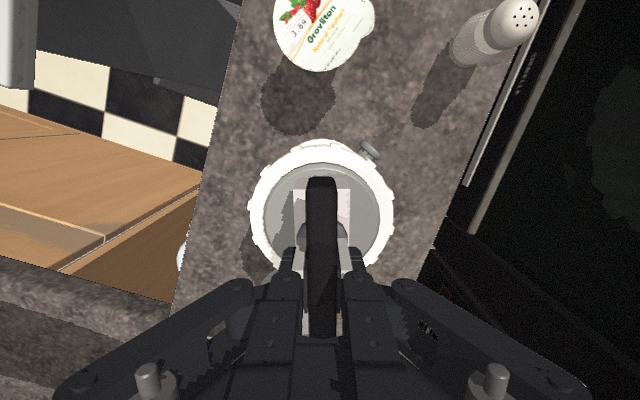

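```bash
cat > ms.py <<'E'
from h import *
p,d,W=cloud("wrist"); s,M=tool();T=(W-s["tool_pos"])@M
b=(abs(T[...,0]-.0175)<.003)&(abs(T[...,2])<.03)&(abs(T[...,1])<.05)&(T[...,1]>.008); P=T[b]
cv2.imwrite("pics/m%.2f.png"%s["time"],p[:,:,::-1])
r=cv2.minAreaRect((P[:,1:]*1000).astype(np.float32)); 
# side edges: fit z extremes per y bin, both sides
out=[]
for sg in(-1,1):
    ys=np.arange(.012,.029,.002); e=[]
    for y in ys:
        q=P[abs(P[:,1]-y)<.0012]; q=q[q[:,2]*sg>.004]
        if len(q)>3: e.append((y,sg*np.max(q[:,2]*sg)))
    e=np.array(e)
    if len(e)>3: out.append(np.degrees(np.arctan(np.polyfit(e[:,0],e[:,1],1)[0])).round(1))
# end edge
ze=[]
for z in np.arange(-.015,.016,.0015):
    q=P[abs(P[:,2]-z)<.001]
    if len(q)>3 and abs(z)>.008: ze.append((z,q[:,1].max()))
ze=np.array(ze); out.append(('end',np.degrees(np.arctan(-np.polyfit(ze[:,0],ze[:,1],1)[0])).round(1)))
print('rect',np.round(r[0],1),np.round(r[1],1),round(r[2],2),'edges',out)
E
python3 ms.py; cat >> st.py <<'E'
E

```

```text
rect [20.5  0.4] [34. 25.] 89.6 edges [np.float64(-0.7), np.float64(0.3), ('end', np.float64(-0.4))]
```

play_rows(motion=[[1,[0,0,0],-0.03],[1,[0,0,0],-0.06],[1,[0,0,0],-0.08],[1,[0,0,0],-0.08]])

```text
time: 12.2
tool_pos: [0.4986, -0.1444, 0.1753]
tool_rot: [0.701, -0.092, 0.701, 0.092]
contact_force: [-1.3, -1.2, -0.0]
gripper_width: 0.152
```

```bash
python3 st.py;python3 ms.py
```

```text
12.2 [ 0.4986 -0.1444  0.1753] F [-1.29 -1.24 -0.04] T [-0.342  0.231  0.272] yaw 14.93 j6 -0.686 e6 0.288
rect [20.4 -0.1] [33.7 25.3] 88.99 edges [np.float64(-1.0), np.float64(-1.4), ('end', np.float64(-1.2))]
```

play_rows(motion=[[1,[0,0,0],-0.03],[1,[0,0,0],-0.06],[1,[0,0,0],-0.09],[1,[0,0,0],-0.12],[1,[0,0,0],-0.12]])

```text
time: 12.75
tool_pos: [0.4986, -0.1444, 0.1753]
tool_rot: [0.705, -0.049, 0.706, 0.049]
contact_force: [-2.4, -1.8, 2.0]
gripper_width: 0.156
```

```bash
python3 st.py;python3 ms.py
```

```text
12.75 [ 0.4986 -0.1444  0.1753] F [-2.39 -1.78  1.99] T [-0.41   0.525  0.186] yaw 8.01 j6 -0.565 e6 0.312
rect [19.3 -2.3] [34.1 27.3] 81.94 edges [np.float64(-8.7), np.float64(-8.1), ('end', np.float64(-2.1))]
```

play_rows(motion=[[1,[0,0,0],-0.03],[1,[0,0,0],-0.06],[1,[0,0,0],-0.09],[1,[0,0,0],-0.12],[1,[0,0,0],-0.12]])

```text
time: 13.3
tool_pos: [0.4986, -0.1444, 0.1753]
tool_rot: [0.707, -0.007, 0.707, 0.007]
contact_force: [-2.9, -2.4, 1.1]
gripper_width: 0.151
```

```bash
python3 st.py;python3 ms.py; ls -t pics|head -1
```

```text
13.3 [ 0.4986 -0.1444  0.1753] F [-2.89 -2.4   1.07] T [-0.377  0.705  0.175] yaw 1.13 j6 -0.445 e6 0.303
rect [18.  -4.3] [34.2 28.8] 75.55 edges [np.float64(-14.4), np.float64(-15.2), ('end', np.float64(15.3))]
m13.35.png
```

View pics/m13.35.png

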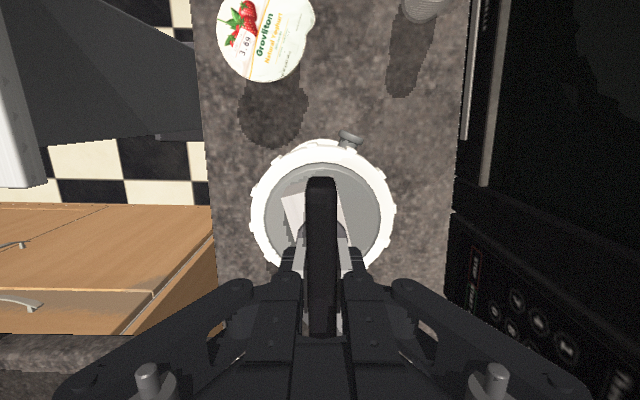

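play_rows(motion=[[1,[0,0,0],0.02],[1,[0,0,0],0.04],[1,[0,0,0.002],0.04],[1,[0,0,0.005],0.04],[1,[0,0,0.008],0.04]])

```text
time: 13.85
tool_pos: [0.4987, -0.1441, 0.1829]
tool_rot: [0.707, -0.021, 0.707, 0.022]
contact_force: [-0.1, -1.3, -3.5]
gripper_width: 0.157
```

```bash
python3 st.py
```

```text
13.85 [ 0.4987 -0.1441  0.1829] F [-0.06 -1.26 -3.48] T [-0.41   0.049  0.038] yaw 3.49 j6 -0.486 e6 0.019
```

play_rows(motion=[[1,[0,0,0.01],0],[1,[0,0,0.03],0],[1,[0,0,0.06],0.05],[1,[0,0.02,0.07],0.15],[1,[0,0.06,0.07],0.28]])

```text
time: 14.35
tool_pos: [0.5005, -0.0851, 0.2576]
tool_rot: [0.699, -0.121, 0.695, 0.12]
contact_force: [1.0, 0.0, -2.3]
gripper_width: 0.156
```

play_rows(motion=[[1,[0,0.04,0],0.14],[1,[0,0.09,0],0.28],[1,[0,0.14,0],0.42],[1,[-0.006,0.19,0],0.56],[1,[-0.006,0.225,0],0.66]])

```text
time: 14.85
tool_pos: [0.492, 0.1441, 0.2547]
tool_rot: [0.62, -0.341, 0.618, 0.342]
contact_force: [0.9, -0.8, -1.3]
gripper_width: 0.153
```

play_rows(motion=[[1,[0,0.023,0],0],[1,[0,0.023,0],0],[1,[0,0.023,0],0]])

```text
time: 15.15
tool_pos: [0.4927, 0.1643, 0.2541]
tool_rot: [0.62, -0.34, 0.62, 0.34]
contact_force: [0.5, 0.5, -0.9]
gripper_width: 0.15
```

```bash
python3 st.py; python3 - <<'E'
from h import *
p,d,W=cloud("wrist"); cv2.imwrite("pics/w7.png",p[:,:,::-1]); hsv=cv2.cvtColor(p,cv2.COLOR_RGB2HSV)
m=(np.hypot(W[...,0]-.4925,W[...,1]-.164)<.08)&(W[...,2]>.002)&(W[...,2]<.012)&(hsv[...,1]>80)
P=W[m][:,:2];print(cv2.minEnclosingCircle((P*1000).astype(np.float32)))
E
python3 ms.py
```

```text
15.15 [0.4927 0.1643 0.2541] F [ 0.49  0.47 -0.86] T [-0.053 -0.043 -0.035] yaw 57.43 j6 -0.824 e6 0.011
((492.4581298828125, 163.59585571289062), 54.73870086669922)
rect [18.2 -4.5] [35.6 26.8] 79.27 edges [np.float64(-13.7), np.float64(-14.6), ('end', np.float64(10.2))]
```

View pics/w7.png

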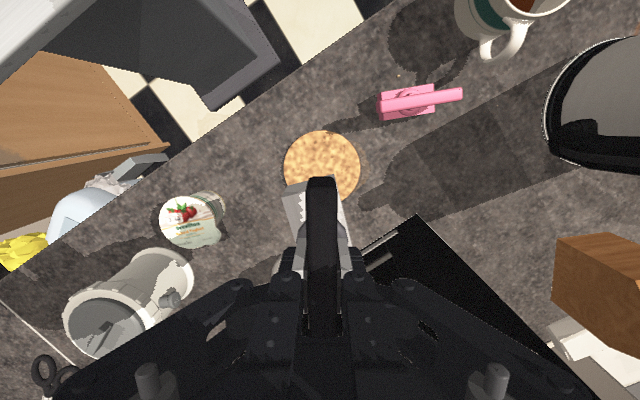

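play_rows(motion=[[1,[0,0,-0.05],0],[1,[0,0,-0.1],0],[1,[0,0,-0.15],0],[1,[0,0,-0.18],0],[1,[0,0,-0.193],0]])

```text
time: 15.75
tool_pos: [0.4901, 0.1621, 0.0564]
tool_rot: [0.618, -0.338, 0.623, 0.339]
contact_force: [-0.5, 0.1, -1.6]
gripper_width: 0.154
```

play_rows(motion=[[1,[0,0,-0.002],0],[1,[0,0,-0.004],0],[1,[0,0,-0.005],0],[1,[0,0,-0.005],0]])

```text
time: 16.15
tool_pos: [0.4942, 0.1639, 0.0573]
tool_rot: [0.622, -0.34, 0.619, 0.339]
contact_force: [0.1, 0.0, -1.5]
gripper_width: 0.154
```

```bash
python3 st.py
```

```text
16.15 [0.4942 0.1639 0.0573] F [ 0.09  0.05 -1.45] T [-0.007  0.033 -0.032] yaw 57.35 j6 -0.824 e6 -0.0
```

play_rows(motion=[[1,[0,0,-0.001],0],[1,[0,0,-0.002],0],[1,[0,0,-0.003],0],[1,[0,0,-0.003],0],[1,[0,0,-0.003],0]])

```text
time: 16.65
tool_pos: [0.4931, 0.1639, 0.0533]
tool_rot: [0.621, -0.339, 0.62, 0.339]
contact_force: [-2.8, -0.8, 6.6]
gripper_width: 0.155
```

```bash
python3 st.py
```

```text
16.65 [0.4931 0.1639 0.0533] F [-2.8  -0.79  6.61] T [-0.099  0.522 -0.005] yaw 57.36 j6 -0.824 e6 -0.007
```

Contact with the rest. Ease slightly and open.

play_rows(motion=[[1,[0,0,0.0005],0],[0.6,[0,0,0.0005],0],[0.2,[0,0,0.0005],0],[-0.4,[0,0,0.0005],0],[-1,[0,0,0.0005],0]])

```text
time: 17.15
tool_pos: [0.4927, 0.1636, 0.0526]
tool_rot: [0.62, -0.339, 0.62, 0.339]
contact_force: [0.0, -0.1, 0.4]
gripper_width: 0.703
```

play_rows(motion=[[-1,[0,0,0],0],[-1,[0,0,0],0],[-1,[0,0,0],0],[-1,[0,0,0],0]])

```text
time: 17.55
tool_pos: [0.4928, 0.1637, 0.0528]
tool_rot: [0.62, -0.339, 0.62, 0.339]
contact_force: [-0.6, -0.4, -0.7]
gripper_width: 1.005
```

play_rows(motion=[[-1,[0,0,0.01],0],[-1,[0,0,0.03],0],[-1,[0,0,0.07],0],[-1,[0,0,0.12],0],[-1,[0,0,0.17],0]])

```text
time: 18.05
tool_pos: [0.4922, 0.1636, 0.2249]
tool_rot: [0.62, -0.339, 0.62, 0.339]
contact_force: [0.7, 0.0, 1.0]
gripper_width: 1.003
```

play_rows(motion=[[-1,[0,0,0.02],0],[-1,[0,0,0.02],0],[-1,[0,0,0.02],0]])

```text
time: 18.35
tool_pos: [0.4927, 0.1637, 0.243]
tool_rot: [0.621, -0.339, 0.62, 0.339]
contact_force: [-0.0, 0.7, -0.2]
gripper_width: 1.001
```

```bash
python3 st.py; python3 - <<'E'
from h import *
p,d,W=cloud("wrist"); cv2.imwrite("pics/w8.png",p[:,:,::-1])
h=rect(W,(.493,.164),.07,.076,.095); b=rect(W,(.493,.164),.07,.031,.041); print('handle',h);print('block',b)
hsv=cv2.cvtColor(p,cv2.COLOR_RGB2HSV)
p,d,W=cloud("scene"); cv2.imwrite("pics/s8.png",cv2.resize(p[150:290,200:440,::-1],(800,467)))
for t in("lid_key","mill_1","tub_1","mug_1"): print(t,[(np.round(r["at"],3),round(r["score"],2)) for r in nets.landmark_of("scene",t)[:2]])
E
```

```text
18.35 [0.4927 0.1637 0.243 ] F [-0.02  0.72 -0.19] T [0.048 0.022 0.068] yaw 57.35 j6 -0.824 e6 0.0
handle {'n': 967, 'c': (0.4917, 0.1643), 'wh': (13.5, 88.2), 'a': 57.0, 'pca': np.float64(146.8), 'mean': array([0.4895, 0.1653, 0.082 ])}
block {'n': 519, 'c': (0.4919, 0.1637), 'wh': (34.1, 64.4), 'a': 71.4, 'pca': np.float64(179.7), 'mean': array([0.4907, 0.1642, 0.0348])}
lid_key [(array([0.493, 0.16 , 0.005]), 0.68), (array([0.47 , 0.303, 0.004]), 0.66)]
mill_1 [(array([0.59 , 0.036, 0.002]), 0.83)]
tub_1 [(array([ 0.445, -0.008,  0.002]), 0.63)]
mug_1 [(array([ 0.444,  0.437, -0.005]), 0.92)]
```

View pics/w8.png

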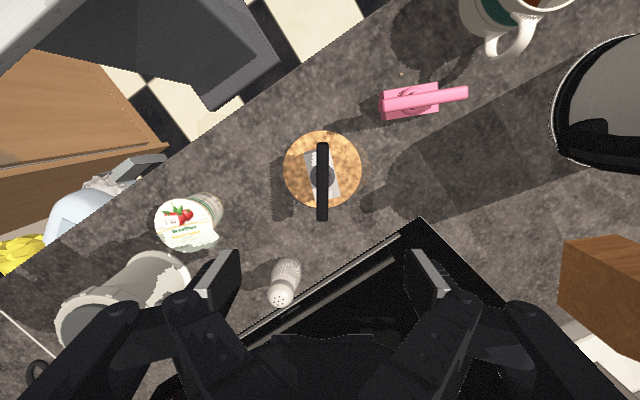

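View pics/s8.png

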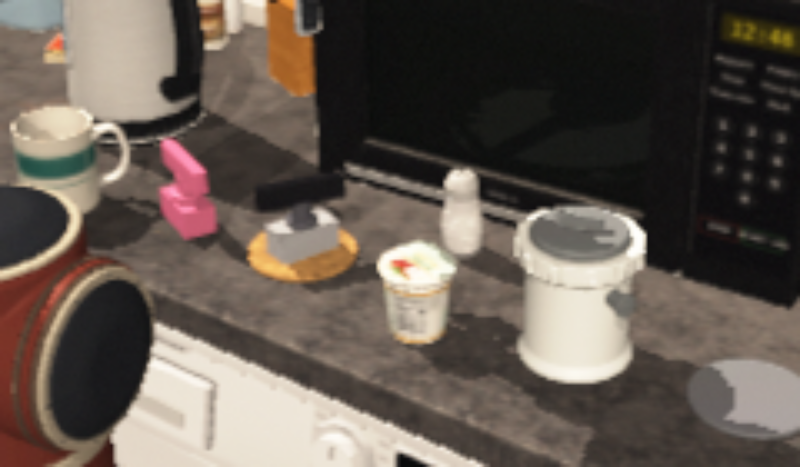

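```bash
python3 -c "
from plant import workorder; print(workorder.job_done())"
```

```text
the job is handed in; nothing more can be done
None
```

The cap is tightened, the key is back upright on its cork rest, and the job is handed in; the hand-in reports no verdict.

- **Fitting and turning:** I lowered the key over the drive bar until its underside was within about 1 mm of the cap. I then turned it clockwise in small steps and felt the seat after 0.60 to 0.68 rad, where the torque rose to about 0.27 N m. I turned 0.24 rad further, with sideways and downward forces of only a few newtons at each check.
- **Clutch slip:** after release, the wrist camera showed the handle and block 14.4° apart (0.25 rad). Earlier readings during the turn and in the air agreed at 14 to 15°.
- **Placing:** the key stands about 1 mm from the rest's centre. It looks upright in both the wrist and scene pictures, and the gripper is open and clear of it.
- **Everything else:** the shaker, pot and mug read within about 4 mm of where they started, which is within the detector's error. The pink look-alike key was not touched.

The handle's angle did not agree between the two ways of computing it from the last wrist picture. The rectangle fit and the point-spread fit differed by less than a degree for the handle. For the block the point-spread fit was useless because the handle hides part of it, so the slip figure relies on the rectangle fit. No other check failed or disagreed. The run took about 18.5 s.

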